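# Park the magenta paint marker in the sloping cradle

### The job

Take the paint marker with the magenta cap from the table and lay it in the sloping green cradle, cap end down against (or close to) the low stop and tail up the slope, so that the painter can take it up again at drawing angle. Keep hold of it while you lower it in (do not drop it), then let go; leave the two other markers where they lie.

Things in the scene. Friction and masses are not known exactly. Their poses are not given: they have to be found in the camera images.
- magenta_marker: marker to move, 150 mm long, 35 to 70 g, lying on the table. White square barrel 20 x 20 mm (x = -35 to +75 mm, thin magenta band near the tail), round magenta cap, 20 mm across (x = -75 to -35 mm). Origin on the axis at mid length, close to the centre of mass, 10 mm above the table; x runs from cap to tail. The tail starts roughly away from the robot (within 25 degrees).
- cradle: fixed, empty cradle sloping 30 degrees. x: up the slope, about away from the robot; z: square to the slope. Origin: middle of the axis of a seated marker, 65 mm above the table. Green saddles 20 mm long at x = -52 and +52 mm, free for fingers between; floors 25 mm wide at z = -10 mm, cheeks flare to 48 mm at z = +10. Stop plate face at x = -75 mm, top at z = +11. Base 175 x 75 x 8 mm.
- blue_marker: a bystander: marker of the same shape and axes with a blue cap and band; leave it where it lies.
- yellow_marker: a bystander: marker of the same shape and axes with a yellow cap and band; leave it where it lies.
There are look-alikes about, which are no part of the job. Leave any black look-alike of the magenta_marker alone.

How it is judged:
By the outcome, as a careful person would: the job done as asked, in the order asked, and still so for the second after the job is handed in, with the robot touching nothing.
It also fails if it takes over 35 s, if anything falls off the work surface, if the arm or the gripper's body presses on something with over 40 N, if the wrist force passes 120 N, or if a joint passes its speed limit or range.

### The arm

A 7-joint arm with a two-finger parallel gripper is mounted at the origin on the work surface. World frame = base frame: x ahead of the robot, y to its left, z up, the work surface at z = 0. Lengths are in m, angles in rad, forces in N, time in s.
With the tool pointing down it reaches from about 0.425 to 0.925 m from the base axis. Payload 6.8 kg.
Tool frame: the origin (TCP) lies between the finger pads; the fingertips stand 11 mm ahead of it and the grasp point (between the pads) lies 8 mm behind it; z points along the fingers, y is the line along which they close (so a half turn about z gives the same grasp; the last joint's range is limited). The gripper opens to 85 mm and grips with 20 to 120 N. Pads are 22 mm wide; open, the fingers measure 114 mm over their backs; the gripper's body (76 mm by 85 mm) begins 54 mm behind the grasp point. The pads swing forward as they close: fully open they stand 13 mm farther back than shut.
Start: joints at [1.155, 0.477, 0.022, 1.555, -0.011, 1.109, -0.083], TCP at [0.205, -0.643, 0.242] pointing down, gripper open.
Joint ranges: [-2.96, 2.96], [-0.34, 2.1], [-1.41, 1.46], [0.24, 2.44], [-1.37, 4.51], [0.17, 1.92], [-2.96, 2.96]. Speed limits (rad/s): [2.39, 2.39, 3.14, 3.14, 3.14, 3.14, 3.14].

### API

Orientations are given as a rotation vector (axis times angle).
In Python, from bench import r gives the robot as it stands.
- The arm moves only by the tool send_rows, never from a script. Its argument "deltas" is a list of rows, each an object of numbers: "dx", "dy", "dz": the shift along the world's x, y, z in mm; "rx", "ry", "rz": the turn, a rotation vector about the world's x, y, z in degrees. A call has 1 to 5 rows; each row is the pose to reach, as a shift and turn from the pose commanded when the call began; what a row does not reach only later rows make up. A row lasts 1/12 s, in which the tool goes at most 41.7 mm and 7.16 degrees, less where a joint would pass 70% of its speed; a pose out of reach is approached as far as the arm can. A call with a gripper value outside its range is refused whole. "jaw" is the finger opening in mm, from 0 to 85.4, set as the call begins (left out, the last holds). The fingers move at their own pace and stop on an object; "newtons" is the grip in N (left out, the last holds). Time passes only in rows, so rows that repeat a pose let the fingers close. It gives the time, the measured TCP pose, the force, the opening and the grip force at its end, in the units of the state.
- r.get_obs(): the state, without advancing time (a new reading comes with each control period).
- r.grab_frame(name): name is "side" or "top"; returns a dict with "frame" (384x512x3 uint8, blue, green, red), "z_map" (384x512 float32, m along the optical axis (not along the pixel's ray), 0 where there is no reading), "vertical_fov" (degrees; the focal length in pixels is half the picture's height over the tangent of half this angle, whatever the lens; pixels are square), "cx", "cy" (the principal point, pixels), "distortion" ([k1, k2, p1, p2, k3] as OpenCV has them; the pictures are not rectified), "xyz" and "orientation" of the camera in the world. Camera axes: x right, y down, z forward; pixel columns grow to the right and rows downward; lengths in m; the calibration is good to about 2 mm. A picture is of the moment at which its call begins.
- r.hand_in(): hands the job in; it is judged then, once.
The state is a dict: "clock": time; "joints": joint angles; "qvel": joint speeds; "tau": joint torques, N m; "tcp_pos": TCP position; "orientation": TCP orientation; "contact_force": force on the tool from outside, world axes, zero at the start; "moment": the same for the moment, N m; "grip_width": finger opening in m; "gripper_force": force on a finger pad.
Only numpy, scipy, OpenCV 4.12 (cv2) and the standard library are available. Lean on these libraries where they do the work, as an engineer would, in place of code of your own. Each camera call takes 0.05 s, during which the arm holds its last target. There are 200 camera calls.

## Working session

There is one attempt and no reset: what is moved stays moved. The work goes in short steps, Python scripts to look and compute and a tool call to move; the robot and the scene stay as the last step left them, time stands still between calls to the robot, and variables do not carry over. Pictures are saved under pics/ and viewed, at most 10 in all, crops included, and the job is handed in when it is done.

Besides the shell and the picture viewer there is one more tool, called after "Call:" by a JSON object that holds its "op" and its "data". send_rows: Moves the arm, as the interface text tells. Its arguments: {"type":"object","properties":{"deltas":{"type":"array","items":{"type":"object","properties":{"dx":{"type":"number"},"dy":{"type":"number"},"dz":{"type":"number"},"rx":{"type":"number"},"ry":{"type":"number"},"rz":{"type":"number"}}}},"jaw":{"type":"number"},"newtons":{"type":"number"}},"required":["deltas"]}

```bash
mkdir -p pics; ls; cat > h.py <<'E'
import numpy as np, cv2, pickle
from scipy.spatial.transform import Rotation as R
def grab(n):
    from bench import r
    f=r.grab_frame(n); pickle.dump(f,open(f'pics/{n}.pkl','wb')); return f
def load(n): return pickle.load(open(f'pics/{n}.pkl','rb'))
def K(f):
    h=f['frame'].shape[0]; fl=h/2/np.tan(np.radians(f['vertical_fov'])/2)
    return np.array([[fl,0,f['cx']],[0,fl,f['cy']],[0,0,1.]])
def Rm(o):
    o=np.array(o,float)
    return R.from_rotvec(o).as_matrix() if o.size==3 else (o if o.shape==(3,3) else R.from_quat(o).as_matrix())
def rays(f,px):
    p=cv2.undistortPoints(np.array(px,float).reshape(-1,1,2),K(f),np.array(f['distortion'],float)).reshape(-1,2)
    return np.c_[p,np.ones(len(p))]
def world(f,px,z=None):
    "px on plane z, or by depth"
    d=rays(f,px); o=np.array(f['xyz'])
    if z is None: s=np.array([f['z_map'][int(round(v)),int(round(u))] for u,v in px])
    w=d@Rm(f['orientation']).T
    if z is not None: s=(z-o[2])/w[:,2]
    return o+w*s[:,None]
def proj(f,P):
    M=Rm(f['orientation']); 
    return cv2.projectPoints((np.array(P,float).reshape(-1,3)-f['xyz'])@M,np.zeros(3),np.zeros(3),K(f),np.array(f['distortion'],float))[0].reshape(-1,2)
E
python3 - <<'E'
from h import *
from bench import r
print(r.get_obs())
a=grab('top');b=grab('side')
for f in(a,b): print({k:v for k,v in f.items() if k not in('frame','z_map')})
cv2.imwrite('pics/top1.png',cv2.resize(a['frame'],(800,600)))
cv2.imwrite('pics/side1.png',cv2.resize(b['frame'],(800,600)))
E
```

```text
pics
{'clock': 0.0, 'joints': array([ 1.15491057,  0.47780435,  0.02234037,  1.55648327, -0.01151803,
        1.10929972, -0.08316067]), 'qvel': array([-8.96078851e-04, -5.07716768e-04,  1.11726769e-03,  4.87837116e-04,
       -6.90068148e-04, -1.35146764e-04, -8.38053910e-05]), 'tau': array([ 3.35877839e-04, -5.96450329e+01,  1.60794508e+00, -2.81191635e+01,
        1.24578891e-02,  9.35326709e-03,  2.81398917e-05]), 'tcp_pos': array([ 0.20430198, -0.64272036,  0.24130943]), 'orientation': array([-3.10267623e+00, -4.81208966e-01,  6.40196766e-04]), 'contact_force': array([ 0.79680819, -0.1350063 , -0.64715953]), 'moment': array([ 0.09020886, -0.02735162,  0.05332028]), 'gripper_force': 0.0, 'grip_width': 0.08550078610635888}
{'vertical_fov': 47.80817764258638, 'cx': 260.2454715663982, 'cy': 189.22204751257007, 'distortion': array([-0.15261188,  0.        ,  0.        ,  0.        ,  0.        ]), 'xyz': array([3.51081292e-01, 1.89052145e-04, 1.02044162e+00]), 'orientation': array([-2.15439382,  2.18223231, -0.13592791])}
{'vertical_fov': 47.306245965355274, 'cx': 255.92185752116558, 'cy': 189.26059029499373, 'distortion': array([-0.04689846,  0.        ,  0.        ,  0.        ,  0.        ]), 'xyz': array([0.04026757, 0.6108069 , 0.80558669]), 'orientation': array([-0.77884805,  2.62027072, -1.07587362])}
```

View pics/top1.png

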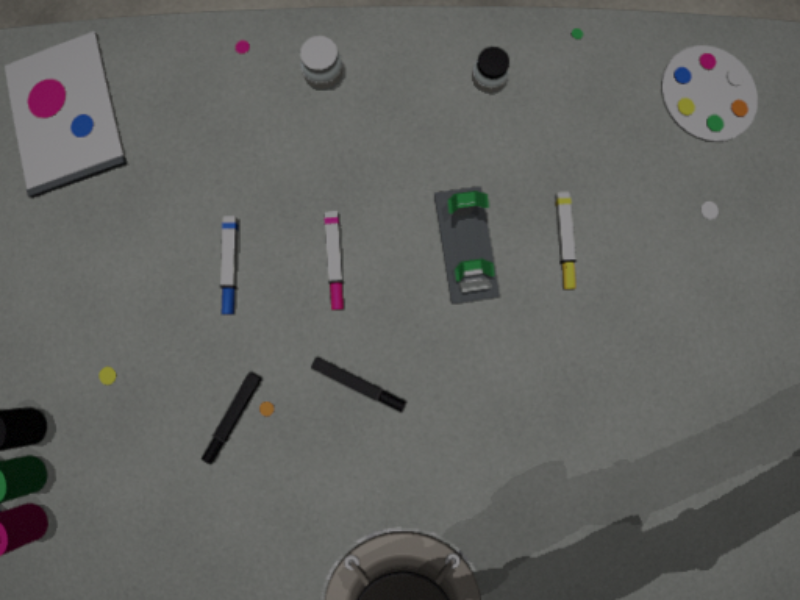

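View pics/side1.png

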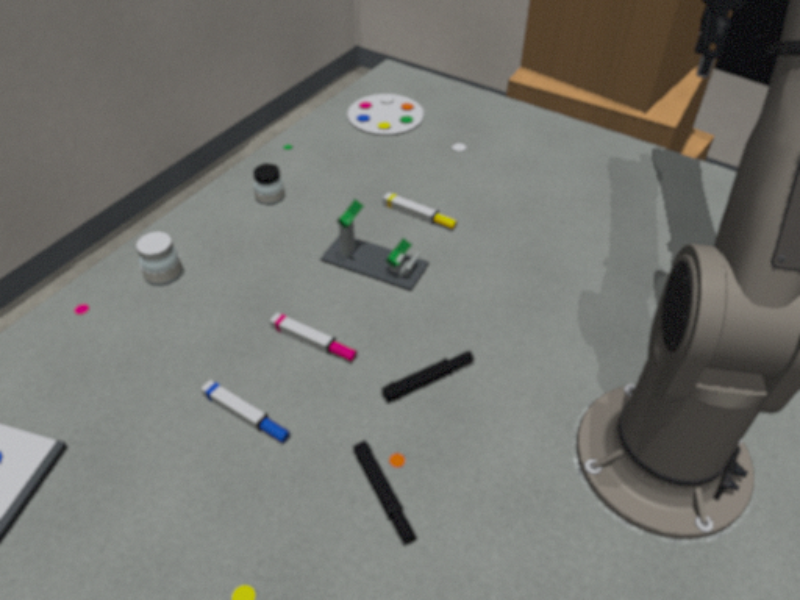

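Candidates (800x600 top view): the magenta marker at (334,260), the blue one at (229,265), the yellow one at (566,240), and black look-alikes at (232,418) and (359,385). The one with a white barrel and magenta cap at (334,260) fits the description. I'll check it and the cradle in a close crop.

```bash
python3 - <<'E'
from h import *
a=load('top')['frame'];b=load('side')['frame']
A=cv2.resize(a[110:210,195:330],None,fx=5.9,fy=5.9,interpolation=cv2.INTER_CUBIC)
A=cv2.convertScaleAbs(A,alpha=1.5)
cv2.imwrite('pics/topc.png',A)
B=cv2.resize(b[115:240,165:285],None,fx=4.8,fy=4.8,interpolation=cv2.INTER_CUBIC)
cv2.imwrite('pics/sidec.png',B); print(A.shape,B.shape)
E
```

```text
(590, 796, 3) (600, 576, 3)
```

View pics/topc.png

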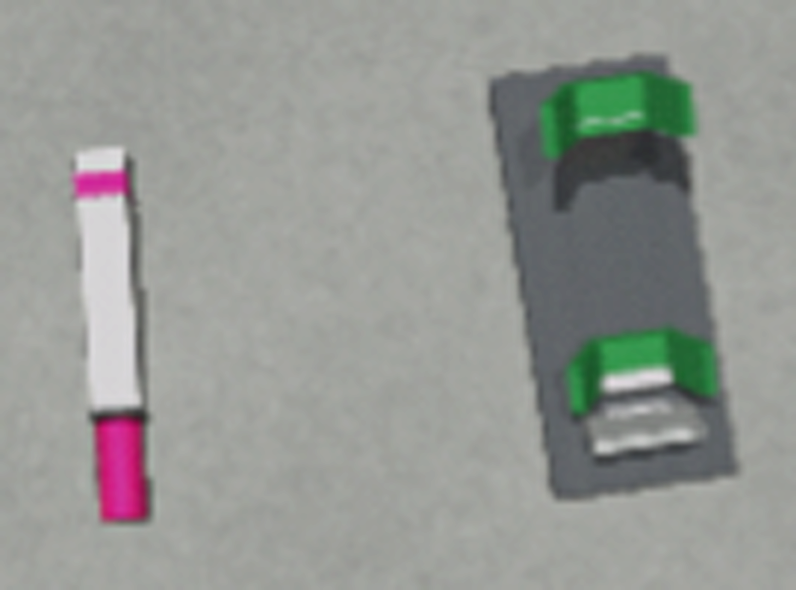

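View pics/sidec.png

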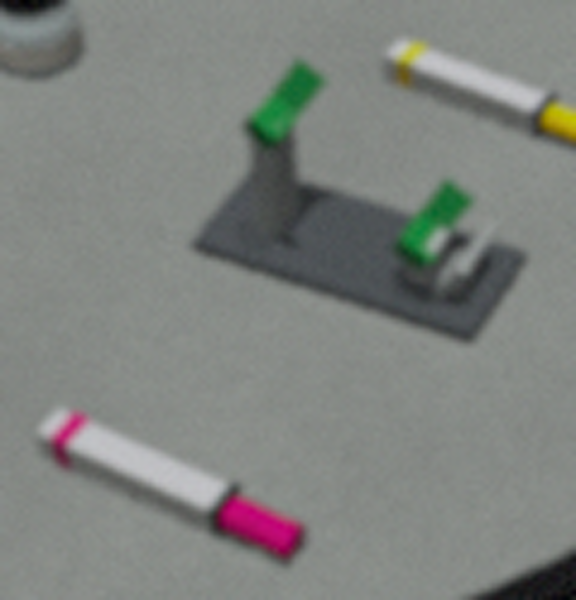

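The crops confirm it: white barrel, magenta cap at crop (123,470), magenta band at (101,184), and the empty cradle with its stop at (645,430). Next I fit poses from key points and overlay both views.

```bash
cat > fit.py <<'E'
from h import *
from scipy.optimize import least_squares
a=load('top');b=load('side')
tp=lambda L:np.array(L,float)/5.9+[195,110]-0.4
sp=lambda L:np.array(L,float)/4.8+[165,115]-0.4
def T(p,loc,h,pitch):
    M=R.from_euler('z',p[2]).as_matrix()@R.from_euler('y',-pitch).as_matrix()
    return np.array(loc)@M.T+[p[0],p[1],h]
# marker
mt=[(77,152),(126,148),(92,411),(145,409)]; ml=np.array([(75,10,10),(75,-10,10),(-35,10,10),(-35,-10,10)])/1e3
ms=[(295,545),]; 
fm=lambda p:(proj(a,T(p,ml,.01,0))-tp(mt)).ravel()
m=least_squares(fm,[.6,.1,0]);print('marker',m.x,np.degrees(m.x[2]),'res px',m.fun.round(2))
# base corners: yaw, centre
bw=world(a,tp([(490,75),(667,55),(738,473),(556,499)]),.008)
print(bw.round(4)); print(np.linalg.norm(bw-np.roll(bw,-1,0),axis=1))
ax=(bw[0]+bw[1]-bw[2]-bw[3])/2; yaw=np.arctan2(ax[1],ax[0]);c=bw.mean(0)
print('base c',c,'yaw deg',np.degrees(yaw))
bs=world(b,sp([(194,245),(470,340),(527,258)]),.008);print('side base',bs.round(4))
# depth green
for n,f in(('top',a),('side',b)):
    F=f['frame'].astype(int); g=(F[...,1]>F[...,0]+40)&(F[...,1]>F[...,2]+40)&(f['z_map']>0)
    v,u=np.nonzero(g); W=world(f,np.c_[u,v])
    k=np.hypot(*(W-c)[:,:2].T)<.12; W=W[k]
    M=R.from_euler('z',yaw).as_matrix()@R.from_euler('y',-np.pi/6).as_matrix()
    L=(W-[c[0],c[1],.065])@M
    for s in(L[L[:,0]>0],L[L[:,0]<0]): print(n,len(s),'lo',np.percentile(s,3,0).round(4),'hi',np.percentile(s,97,0).round(4))
    mg=(F[...,2]>F[...,1]+50)&(F[...,0]>F[...,1]+30)&(f['z_map']>0)
    v,u=np.nonzero(mg); W=world(f,np.c_[u,v]); k=np.hypot(W[:,0]-m.x[0],W[:,1]-m.x[1])<.09
    q=T([0,0,0],W[k]-[m.x[0],m.x[1],0],0,0)@R.from_euler('z',m.x[2]).as_matrix()
    for s in(q[q[:,0]>0],q[q[:,0]<0]): print(n,'mag',len(s),s.min(0).round(4),s.max(0).round(4))
E
python3 fit.py
```

```text
marker [0.5230135  0.09585836 0.06548732] 3.7521471554569628 res px [-0.11 -0.94 -0.   -0.93  0.28  1.07 -0.17  0.74]
[[ 0.628  -0.0564  0.008 ]
 [ 0.6359 -0.1291  0.008 ]
 [ 0.4635 -0.1528  0.008 ]
 [ 0.454  -0.0795  0.008 ]]
[0.07314142 0.17405405 0.07391553 0.17553916]
base c [ 0.54533813 -0.10447599  0.008     ] yaw deg 7.679849828255087
side base [[ 0.6192 -0.0509  0.008 ]
 [ 0.4502 -0.0726  0.008 ]
 [ 0.4581 -0.1448  0.008 ]]
top 95 lo [ 0.044  -0.0119 -0.0118] hi [0.062  0.0268 0.0128]
top 68 lo [-0.0565 -0.012  -0.012 ] hi [-0.042   0.027   0.0131]
top mag 35 [ 0.0548 -0.009   0.0165] [0.0634 0.0098 0.0261]
top mag 117 [-0.0751 -0.007   0.0138] [-0.0367  0.0092  0.0241]
side 102 lo [ 0.042  -0.0215 -0.0138] hi [0.0579 0.03   0.0098]
side 86 lo [-0.0604 -0.0213 -0.0145] hi [-0.0455  0.031   0.0096]
side mag 26 [ 0.0531 -0.0089  0.0146] [0.0619 0.0133 0.02  ]
side mag 114 [-0.0775 -0.0049  0.0063] [-0.0356  0.0136  0.0202]
```

```bash
cat >> fit.py <<'E'
print('-----')
for n,f in(('top',a),('side',b)):
    H=cv2.cvtColor(f['frame'],cv2.COLOR_BGR2HSV); g=(abs(H[...,0].astype(int)-70)<15)&(H[...,1]>90)&(f['z_map']>0)
    v,u=np.nonzero(g); W=world(f,np.c_[u,v]); W=W[np.hypot(*(W-c)[:,:2].T)<.12]
    L=(W-[c[0],c[1],.065])@M
    for s in(L[L[:,0]>0],L[L[:,0]<0]): print(n,len(s),'lo',np.percentile(s,3,0).round(4),'hi',np.percentile(s,97,0).round(4), 'floor z',np.median(s[abs(s[:,1])<.008],0).round(4))
# overlays
S=lambda x:[(x,24,10),(x,12.5,-10),(x,-12.5,-10),(x,-24,10)]
lines=[]
for x in(-62,-42,42,62): lines.append(S(x))
lines+= [[(-75,-12,11),(-75,12,11)]]
out=[]
for f,(x0,y0,w,h) in((a,(195,110,135,100)),(b,(165,115,120,125))):
    k=4; I=cv2.resize(f['frame'][y0:y0+h,x0:x0+w],None,fx=k,fy=k,interpolation=cv2.INTER_CUBIC)
    d=lambda P:cv2.polylines(I,[np.int32(np.round((proj(f,P)-[x0,y0]+.5)*k*8))],False,(0,0,255),1,cv2.LINE_AA,3)
    for l in lines: d(T([c[0],c[1],yaw],np.array(l)/1e3,.065,np.pi/6))
    B=np.array([(87.5,37.5,0),(87.5,-37.5,0),(-87.5,-37.5,0),(-87.5,37.5,0),(87.5,37.5,0)])/1e3
    d(T([c[0],c[1],yaw],B,.008,0))
    for z in(10,): d(T(m.x,np.array([(75,10,z),(75,-10,z),(-75,-10,z),(-75,10,z),(75,10,z)])/1e3,.01,0))
    out.append(cv2.copyMakeBorder(I,0,500-I.shape[0],0,0,cv2.BORDER_CONSTANT))
o=np.hstack(out);cv2.imwrite('pics/ov.png',cv2.resize(o,(800,int(500*800/o.shape[1]))))
E
python3 fit.py|sed '1,/-----/d'
```

```text
top 247 lo [ 0.0404 -0.0254 -0.0259] hi [0.0627 0.0267 0.0127] floor z [ 0.0536 -0.0001 -0.0094]
top 201 lo [-0.0615 -0.0258 -0.0322] hi [-0.0415  0.0268  0.0129] floor z [-0.0472  0.0002 -0.0093]
side 126 lo [ 0.0404 -0.0231 -0.0158] hi [0.0577 0.0302 0.0098] floor z [ 0.0489 -0.0006 -0.0117]
side 113 lo [-0.0621 -0.0225 -0.0152] hi [-0.0445  0.0303  0.0096] floor z [-0.0507 -0.0002 -0.012 ]
```

View pics/ov.png

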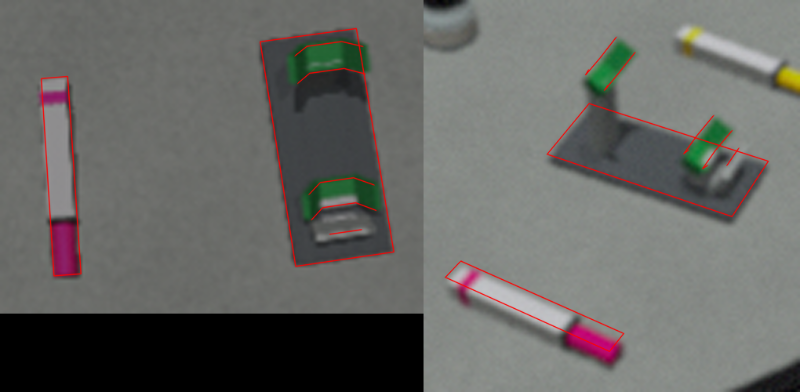

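The overlay fits the top view well: marker at about (0.5225, 0.097) with yaw 3.8°, cradle at about (0.545, -0.103) with yaw 7.7°. The side view is offset the same 2-3 mm for both. I start moving, staying high on the way.

Call:
{"op": "send_rows", "data": {"deltas": [{"dx": 75, "dy": 185, "rz": -6}, {"dx": 75, "dy": 185, "rz": -13.9}, {"dx": 75, "dy": 185, "rz": -13.9}, {"dx": 75, "dy": 185, "rz": -13.9}, {"dx": 75, "dy": 185, "rz": -13.9}], "jaw": 50, "newtons": 30}}

```text
$.deltas[0]: bad value
```

Call:
{"op": "send_rows", "data": {"deltas": [{"dx": 80, "dy": 185}, {"dx": 80, "dy": 185}, {"dx": 80, "dy": 185}, {"dx": 80, "dy": 185}, {"dx": 80, "dy": 185}]}}

```text
$.deltas[0]: bad value
```

Call:
{"op": "send_rows", "data": {"deltas": [{"dx": 80, "dy": 185}, {"dx": 80, "dy": 185}, {"dx": 80, "dy": 185}, {"dx": 80, "dy": 185}, {"dx": 80, "dy": 185}]}}

```text
$.deltas[0]: bad value
```

Call:
{"op": "send_rows", "data": {"deltas": [{"dx": 83, "dy": 184}, {"dx": 83, "dy": 184}, {"dx": 83, "dy": 184}, {"dx": 83, "dy": 184}, {"dx": 83, "dy": 184}]}}

```text
$.deltas[0]: bad value
```

```bash
python3 - <<'E'
from bench import r
from h import *
o=r.get_obs();print(o['clock'],o['tcp_pos'],Rm(o['orientation']).round(4).tolist(),o['joints'].round(2),o['grip_width'])
E
```

```text
0.1 [ 0.2043294  -0.64279123  0.24144173] [[0.953, 0.3029, -0.0006], [0.3029, -0.953, 0.0015], [-0.0001, -0.0016, -1.0]] [ 1.15  0.48  0.02  1.56 -0.01  1.11 -0.08] 0.08517338347183037
```

Call:
{"op": "send_rows", "data": {"deltas": [{"dx": 15, "dy": 37, "dz": 0, "rx": 0, "ry": 0, "rz": -3}, {"dx": 30, "dy": 74, "dz": 0, "rx": 0, "ry": 0, "rz": -6}, {"dx": 45, "dy": 111, "dz": 0, "rx": 0, "ry": 0, "rz": -9}, {"dx": 60, "dy": 148, "dz": 0, "rx": 0, "ry": 0, "rz": -12}, {"dx": 75, "dy": 185, "dz": 0, "rx": 0, "ry": 0, "rz": -13.9}], "jaw": 50, "newtons": 30}}

```text
clock: 0.52
tcp_pos: [0.2797, -0.4562, 0.2419]
orientation: [-3.139, -0.098, 0.001]
contact_force: [0.9, 0.4, -0.4]
grip_width: 0.0496
gripper_force: 0.0
```

Call:
{"op": "send_rows", "data": {"deltas": [{"dx": 80, "dy": 184, "dz": 0, "rx": 0, "ry": 0, "rz": 0}, {"dx": 80, "dy": 184, "dz": 0, "rx": 0, "ry": 0, "rz": 0}, {"dx": 80, "dy": 184, "dz": 0, "rx": 0, "ry": 0, "rz": 0}, {"dx": 80, "dy": 184, "dz": 0, "rx": 0, "ry": 0, "rz": 0}, {"dx": 80, "dy": 184, "dz": 0, "rx": 0, "ry": 0, "rz": 0}]}}

```text
clock: 0.93
tcp_pos: [0.3601, -0.2712, 0.2422]
orientation: [-3.139, -0.105, 0.0]
contact_force: [0.2, -0.3, 0.9]
grip_width: 0.05
gripper_force: 0.0
```

Call:
{"op": "send_rows", "data": {"deltas": [{"dx": 80, "dy": 184, "dz": 0, "rx": 0, "ry": 0, "rz": 0}, {"dx": 80, "dy": 184, "dz": 0, "rx": 0, "ry": 0, "rz": 0}, {"dx": 80, "dy": 184, "dz": 0, "rx": 0, "ry": 0, "rz": 0}, {"dx": 80, "dy": 184, "dz": 0, "rx": 0, "ry": 0, "rz": 0}, {"dx": 80, "dy": 184, "dz": 0, "rx": 0, "ry": 0, "rz": 0}]}}

```text
clock: 1.35
tcp_pos: [0.44, -0.0872, 0.2424]
orientation: [-3.14, -0.105, -0.001]
contact_force: [1.4, -1.0, 0.0]
grip_width: 0.0501
gripper_force: 0.0
```

Call:
{"op": "send_rows", "data": {"deltas": [{"dx": 83, "dy": 185, "dz": 0, "rx": 0, "ry": 0, "rz": 0}, {"dx": 83, "dy": 185, "dz": 0, "rx": 0, "ry": 0, "rz": 0}, {"dx": 83, "dy": 185, "dz": 0, "rx": 0, "ry": 0, "rz": 0}, {"dx": 83, "dy": 185, "dz": 0, "rx": 0, "ry": 0, "rz": 0}, {"dx": 83, "dy": 185, "dz": 0, "rx": 0, "ry": 0, "rz": 0}]}}

```text
clock: 1.77
tcp_pos: [0.5229, 0.0975, 0.2422]
orientation: [-3.139, -0.104, -0.0]
contact_force: [0.4, 0.0, -1.0]
grip_width: 0.0497
gripper_force: 0.0
```

Call:
{"op": "send_rows", "data": {"deltas": [{"dx": 0, "dy": 0, "dz": -40, "rx": 0, "ry": 0, "rz": 0}, {"dx": 0, "dy": 0, "dz": -80, "rx": 0, "ry": 0, "rz": 0}, {"dx": 0, "dy": 0, "dz": -120, "rx": 0, "ry": 0, "rz": 0}, {"dx": 0, "dy": 0, "dz": -155, "rx": 0, "ry": 0, "rz": 0}, {"dx": 0, "dy": 0, "dz": -190, "rx": 0, "ry": 0, "rz": 0}]}}

```text
clock: 2.18
tcp_pos: [0.5218, 0.0946, 0.0503]
orientation: [3.14, 0.103, -0.001]
contact_force: [0.8, -0.0, 0.5]
grip_width: 0.05
gripper_force: 0.0
```

```bash
python3 - <<'E'
from h import *
b=grab('side');a=grab('top')
I=cv2.resize(b['frame'][150:270,130:270],None,fx=4,fy=4,interpolation=cv2.INTER_CUBIC)
J=cv2.resize(a['frame'][100:220,180:240],None,fx=4,fy=4,interpolation=cv2.INTER_CUBIC)
cv2.imwrite('pics/pre.png',cv2.convertScaleAbs(np.hstack([I,J]),alpha=1.4))
E
```

```text
(no output)
```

View pics/pre.png

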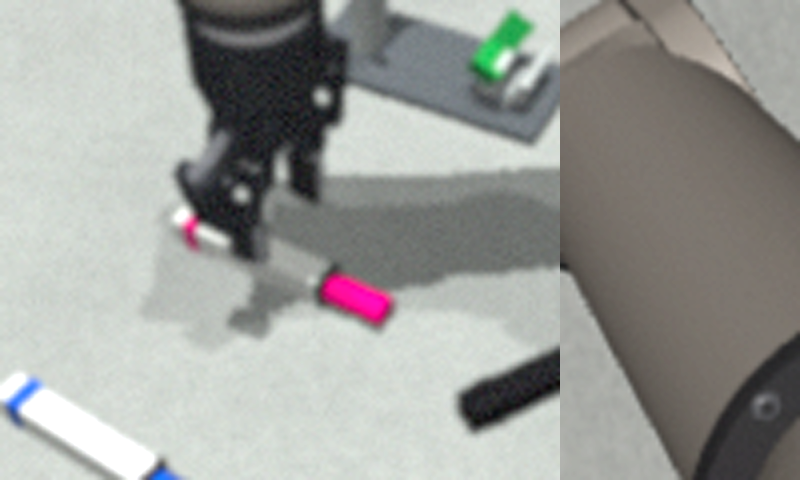

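The side crop shows the near fingertip at (250,258) beside the barrel, the far one beyond it at (305,195), and the cap at (355,297). The arm hides the marker from the top camera. The fingers straddle the barrel, so I go down and close.

Call:
{"op": "send_rows", "data": {"deltas": [{"dx": 0, "dy": 1, "dz": -15, "rx": 0, "ry": 0, "rz": 0}, {"dx": 0, "dy": 1, "dz": -27, "rx": 0, "ry": 0, "rz": 0}, {"dx": 0, "dy": 1, "dz": -35, "rx": 0, "ry": 0, "rz": 0}, {"dx": 0, "dy": 1, "dz": -37, "rx": 0, "ry": 0, "rz": 0}, {"dx": 0, "dy": 1, "dz": -37, "rx": 0, "ry": 0, "rz": 0}]}}

```text
clock: 2.7
tcp_pos: [0.5226, 0.0957, 0.0157]
orientation: [3.14, 0.102, 0.0]
contact_force: [0.1, 0.2, 0.3]
grip_width: 0.0498
gripper_force: 0.0
```

Call:
{"op": "send_rows", "data": {"deltas": [{"dx": 0, "dy": 0, "dz": 0, "rx": 0, "ry": 0, "rz": 0}, {"dx": 0, "dy": 0, "dz": 0, "rx": 0, "ry": 0, "rz": 0}, {"dx": 0, "dy": 0, "dz": 0, "rx": 0, "ry": 0, "rz": 0}, {"dx": 0, "dy": 0, "dz": 0, "rx": 0, "ry": 0, "rz": 0}, {"dx": 0, "dy": 0, "dz": 0, "rx": 0, "ry": 0, "rz": 0}], "jaw": 10, "newtons": 30}}

```text
clock: 3.12
tcp_pos: [0.5231, 0.0958, 0.0162]
orientation: [-3.14, -0.102, -0.002]
contact_force: [-1.2, -0.0, 6.8]
grip_width: 0.0193
gripper_force: 30.3
```

Gripped at 19.3 mm with 30 N. Lift.

Call:
{"op": "send_rows", "data": {"deltas": [{"dx": 0, "dy": 0, "dz": 15, "rx": 0, "ry": 0, "rz": 0}, {"dx": 0, "dy": 0, "dz": 40, "rx": 0, "ry": 0, "rz": 0}, {"dx": 0, "dy": 0, "dz": 75, "rx": 0, "ry": 0, "rz": 0}, {"dx": 0, "dy": 0, "dz": 110, "rx": 0, "ry": 0, "rz": 0}, {"dx": 0, "dy": 0, "dz": 140, "rx": 0, "ry": 0, "rz": 0}]}}

```text
clock: 3.53
tcp_pos: [0.5225, 0.0958, 0.1576]
orientation: [-3.14, -0.103, -0.001]
contact_force: [0.5, 0.1, 0.3]
grip_width: 0.019
gripper_force: 29.5
```

```bash
python3 - <<'E'
from bench import r
from h import *
o=r.get_obs();M=Rm(o['orientation']);p=o['tcp_pos'];print(p,o['grip_width'],o['gripper_force'],M.round(3).tolist())
c=np.array([.545,-.103,.065]);yaw=np.radians(7.7)
C=R.from_euler('z',yaw)*R.from_euler('y',-30,degrees=True);C=C.as_matrix()
Mt=C@np.diag([1,-1,-1.])
rv=R.from_matrix(Mt@M.T).as_rotvec(degrees=True);print('turn total',rv)
for off in (.075,.025,.006): t=c+C@[0.002,0,off];print(off,t,'delta mm',(t-p)*1e3)
E
```

```text
[0.52251523 0.09584563 0.15756329] 0.018983256115910136 29.46103423833847 [[0.998, 0.065, 0.001], [0.065, -0.998, 0.0], [0.001, -0.0, -1.0]]
turn total [  2.97312706 -29.80752799   3.85881938]
0.075 [ 0.50955456 -0.10779241  0.13095191] delta mm [ -12.96066697 -203.63804541  -26.61138201]
0.025 [ 0.53432914 -0.10444276  0.08765064] delta mm [  11.81391302 -200.28839078  -69.9126522 ]
0.006 [ 0.54374348 -0.10316989  0.07119615] delta mm [  21.22825342 -199.01552201  -86.36713487]
```

Call:
{"op": "send_rows", "data": {"deltas": [{"dx": -3, "dy": -40, "dz": 5, "rx": 0.6, "ry": -5.9, "rz": 0.7}, {"dx": -5, "dy": -80, "dz": 5, "rx": 1.2, "ry": -11.9, "rz": 1.5}, {"dx": -8, "dy": -120, "dz": 5, "rx": 1.8, "ry": -17.9, "rz": 2.3}, {"dx": -10, "dy": -160, "dz": -5, "rx": 2.4, "ry": -23.8, "rz": 3.1}, {"dx": -13, "dy": -200, "dz": -15, "rx": 3.0, "ry": -29.8, "rz": 3.9}]}}

```text
clock: 3.95
tcp_pos: [0.5042, -0.083, 0.1405]
orientation: [-3.057, -0.201, -0.653]
contact_force: [-2.4, -0.3, -2.4]
grip_width: 0.0191
gripper_force: 29.6
```

Call:
{"op": "send_rows", "data": {"deltas": [{"dx": 0, "dy": -4, "dz": -12, "rx": 0, "ry": 0, "rz": 0}, {"dx": 0, "dy": -4, "dz": -12, "rx": 0, "ry": 0, "rz": 0}, {"dx": 0, "dy": -4, "dz": -12, "rx": 0, "ry": 0, "rz": 0}]}}

```text
clock: 4.2
tcp_pos: [0.5085, -0.0818, 0.1296]
orientation: [-3.053, -0.184, -0.649]
contact_force: [0.2, 0.5, 0.0]
grip_width: 0.0189
gripper_force: 29.6
```

```bash
cat > look.py <<'E'
import sys
from bench import r
from h import *
b=grab('side');a=grab('top')
o=r.get_obs();M=Rm(o['orientation']);p=o['tcp_pos'];print(o['clock'],p,o['joints'].round(2),o['grip_width'])
c=np.array([.545,-.103,.065]);C=(R.from_euler('z',7.7,degrees=True)*R.from_euler('y',-30,degrees=True)).as_matrix()
print('tcp in cradle mm',(p-c)@C*1e3,'axes',(C.T@M).round(3).tolist())
k=3.2
crop=lambda f,x0,y0,w,h:cv2.resize(f['frame'][y0:y0+h,x0:x0+w],None,fx=k,fy=k,interpolation=cv2.INTER_CUBIC)
cv2.imwrite(sys.argv[1],cv2.convertScaleAbs(np.hstack([crop(b,190,80,120,120),crop(a,240,95,120,120)]),alpha=1.4))
E
python3 look.py pics/hov.png
```

```text
4.3 [ 0.50982634 -0.07996364  0.13049339] [ 0.56  0.28 -0.54  2.29  0.37  0.2  -1.73] 0.019349649261456495
tcp in cradle mm [ 5.23311072 27.54142781 72.60391384] axes [[0.995, -0.005, -0.103], [-0.007, -1.0, -0.014], [-0.103, 0.015, -0.995]]
```

View pics/hov.png

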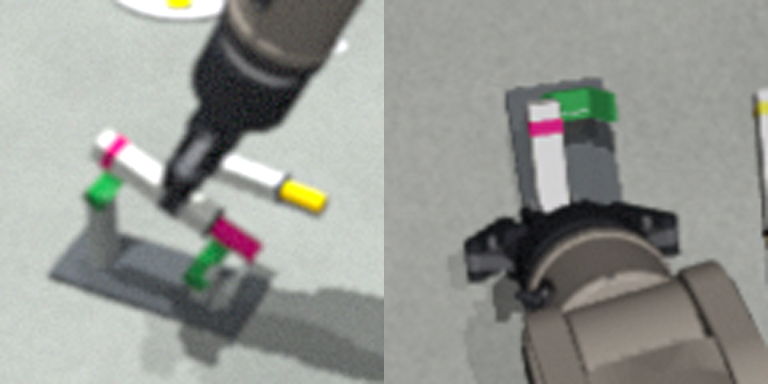

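Cap end and tail are held correctly, but J6 (0.20) and J4 (2.29) are near their limits. The arm can't lean the full 30° inward here: the side crop shows the marker hanging 27 mm to the left of the cradle, at about 24°. I'll lay the marker back and regrasp it with the tool tilted about 20° the other way, so that it only needs about a 10° lean at the cradle.

```bash
cat > go.py <<'E'
# usage: x y z(m) yaw pitch(deg, inward lean +): delta from measured
import sys
from bench import r
from h import *
x,y,z,yaw,pit=map(float,sys.argv[1:6]);o=r.get_obs();M=Rm(o['orientation'])
Mt=(R.from_euler('z',yaw,degrees=True)*R.from_euler('y',-pit,degrees=True)).as_matrix()@np.diag([1,-1,-1.])
print(o['clock'],o['tcp_pos'].round(4),'q',o['joints'].round(2),'mm',((np.array([x,y,z])-o['tcp_pos'])*1e3).round(1),'turn',R.from_matrix(Mt@M.T).as_rotvec(degrees=True).round(2))
E
python3 go.py .5225 .096 .16 3.8 0
```

```text
4.3 [ 0.5098 -0.08    0.1305] q [ 0.56  0.28 -0.54  2.29  0.37  0.2  -1.73] mm [ 12.7 176.   29.5] turn [-1.7  24.04 -3.28]
```

Call:
{"op": "send_rows", "data": {"deltas": [{"dx": 2, "dy": 35, "dz": 20, "rx": -0.3, "ry": 4.8, "rz": -0.7}, {"dx": 5, "dy": 70, "dz": 30, "rx": -0.7, "ry": 9.6, "rz": -1.3}, {"dx": 8, "dy": 105, "dz": 30, "rx": -1.0, "ry": 14.4, "rz": -2.0}, {"dx": 10, "dy": 140, "dz": 30, "rx": -1.4, "ry": 19.2, "rz": -2.6}, {"dx": 13, "dy": 176, "dz": 30, "rx": -1.7, "ry": 24.0, "rz": -3.3}]}}

```text
clock: 4.72
tcp_pos: [0.5221, 0.099, 0.1618]
orientation: [3.138, 0.106, -0.002]
contact_force: [0.9, -1.0, -0.6]
grip_width: 0.0192
gripper_force: 29.6
```

Call:
{"op": "send_rows", "data": {"deltas": [{"dx": 0, "dy": 0, "dz": -30, "rx": 0, "ry": 0, "rz": 0}, {"dx": 0, "dy": 0, "dz": -60, "rx": 0, "ry": 0, "rz": 0}, {"dx": 0, "dy": 0, "dz": -80, "rx": 0, "ry": 0, "rz": 0}, {"dx": 0, "dy": 0, "dz": -80, "rx": 0, "ry": 0, "rz": 0}, {"dx": 0, "dy": 0, "dz": -80, "rx": 0, "ry": 0, "rz": 0}]}}

```text
clock: 5.13
tcp_pos: [0.5213, 0.0967, 0.0798]
orientation: [3.139, 0.106, -0.003]
contact_force: [-0.2, 0.4, -0.6]
grip_width: 0.0189
gripper_force: 29.6
```

```bash
python3 go.py .5225 .096 .0165 3.8 0
```

```text
5.1333 [0.5213 0.0967 0.0798] q [ 0.12  0.52 -0.53  2.    0.39  0.73 -2.15] mm [  1.2  -0.7 -63.3] turn [ 0.04 -0.11 -0.07]
```

Call:
{"op": "send_rows", "data": {"deltas": [{"dx": 0, "dy": 0, "dz": -30, "rx": 0, "ry": 0, "rz": 0}, {"dx": 0, "dy": 0, "dz": -48, "rx": 0, "ry": 0, "rz": 0}, {"dx": 0, "dy": 0, "dz": -57, "rx": 0, "ry": 0, "rz": 0}, {"dx": 0, "dy": 0, "dz": -62, "rx": 0, "ry": 0, "rz": 0}, {"dx": 0, "dy": 0, "dz": -63.5, "rx": 0, "ry": 0, "rz": 0}]}}

```text
clock: 5.55
tcp_pos: [0.5225, 0.0952, 0.0169]
orientation: [3.139, 0.101, 0.001]
contact_force: [-0.3, -1.0, -0.2]
grip_width: 0.0193
gripper_force: 29.6
```

Call:
{"op": "send_rows", "data": {"deltas": [{"dx": 0, "dy": 0, "dz": 0, "rx": 0, "ry": 0, "rz": 0}, {"dx": 0, "dy": 0, "dz": 0, "rx": 0, "ry": 0, "rz": 0}, {"dx": 0, "dy": 0, "dz": 0, "rx": 0, "ry": 0, "rz": 0}, {"dx": 0, "dy": 0, "dz": 0, "rx": 0, "ry": 0, "rz": 0}], "jaw": 50}}

```text
clock: 5.88
tcp_pos: [0.5224, 0.0947, 0.017]
orientation: [3.139, 0.1, 0.001]
contact_force: [0.1, 0.6, 0.1]
grip_width: 0.0502
gripper_force: 0.0
```

Call:
{"op": "send_rows", "data": {"deltas": [{"dx": 0, "dy": 0, "dz": 15, "rx": 0, "ry": 0, "rz": 0}, {"dx": 0, "dy": 0, "dz": 40, "rx": 0, "ry": 6, "rz": 0}, {"dx": 0, "dy": 0, "dz": 50, "rx": -0.8, "ry": 12, "rz": 0}, {"dx": 0, "dy": 0, "dz": 50, "rx": -1.2, "ry": 18, "rz": 0}, {"dx": 0, "dy": 0, "dz": 50, "rx": -1.3, "ry": 20, "rz": 0}]}}

```text
clock: 6.3
tcp_pos: [0.5245, 0.0946, 0.0673]
orientation: [3.081, 0.096, -0.547]
contact_force: [-1.1, 0.4, -0.3]
grip_width: 0.0504
gripper_force: 0.0
```

```bash
python3 go.py .5225 .096 .0205 3.8 -20
```

```text
6.3 [0.5245 0.0946 0.0673] q [ 0.14  0.71 -0.55  1.74  0.28  1.13 -2.03] mm [ -2.    1.4 -46.8] turn [-0.01 -0.15  0.23]
```

Call:
{"op": "send_rows", "data": {"deltas": [{"dx": 1.5, "dy": 0.5, "dz": -20, "rx": 0, "ry": 0, "rz": 0}, {"dx": 1.5, "dy": 0.5, "dz": -35, "rx": 0, "ry": 0, "rz": 0}, {"dx": 1.5, "dy": 0.5, "dz": -43, "rx": 0, "ry": 0, "rz": 0}, {"dx": 1.5, "dy": 0.5, "dz": -46.5, "rx": 0, "ry": 0, "rz": 0}, {"dx": 1.5, "dy": 0.5, "dz": -46.5, "rx": 0, "ry": 0, "rz": 0}]}}

```text
clock: 6.72
tcp_pos: [0.5222, 0.095, 0.019]
orientation: [3.079, 0.099, -0.548]
contact_force: [0.9, -0.3, 0.5]
grip_width: 0.0499
gripper_force: 0.0
```

Call:
{"op": "send_rows", "data": {"deltas": [{"dx": 0, "dy": 0, "dz": 0, "rx": 0, "ry": 0, "rz": 0}, {"dx": 0, "dy": 0, "dz": 0, "rx": 0, "ry": 0, "rz": 0}, {"dx": 0, "dy": 0, "dz": 0, "rx": 0, "ry": 0, "rz": 0}, {"dx": 0, "dy": 0, "dz": 0, "rx": 0, "ry": 0, "rz": 0}, {"dx": 0, "dy": 0, "dz": 0, "rx": 0, "ry": 0, "rz": 0}], "jaw": 10, "newtons": 45}}

```text
clock: 7.13
tcp_pos: [0.524, 0.0954, 0.0206]
orientation: [3.08, 0.099, -0.543]
contact_force: [0.5, -0.6, 6.0]
grip_width: 0.0187
gripper_force: 45.7
```

```bash
python3 go.py .5225 .096 .17 3.8 -20
```

```text
7.1333 [0.524  0.0954 0.0206] q [ 0.12  0.78 -0.53  1.76  0.31  1.05 -2.05] mm [ -1.5   0.6 149.4] turn [0.06 0.01 0.11]
```

Call:
{"op": "send_rows", "data": {"deltas": [{"dx": 0, "dy": 0, "dz": 15, "rx": 0, "ry": 0, "rz": 0}, {"dx": 0, "dy": 0, "dz": 45, "rx": 0, "ry": 0, "rz": 0}, {"dx": 0, "dy": 0, "dz": 80, "rx": 0, "ry": 0, "rz": 0}, {"dx": 0, "dy": 0, "dz": 115, "rx": 0, "ry": 0, "rz": 0}, {"dx": 0, "dy": 0, "dz": 140, "rx": 0, "ry": 0, "rz": 0}]}}

```text
clock: 7.55
tcp_pos: [0.5237, 0.0956, 0.1634]
orientation: [3.081, 0.1, -0.541]
contact_force: [0.5, -0.2, -0.2]
grip_width: 0.0184
gripper_force: 45.0
```

```bash
python3 -c "
from h import *
c=np.array([.545,-.103,.065]);C=(R.from_euler('z',7.7,degrees=True)*R.from_euler('y',-30,degrees=True)).as_matrix()
for h in(.065,.02,.0):print(h,c+C@[.0045,0,.0106+h])"
python3 go.py .511 -.108 .133 7.7 10
```

```text
0.065 [ 0.51140281 -0.10754252  0.13272152]
0.02 [ 0.53369993 -0.10452783  0.09375038]
0.0 [ 0.54360976 -0.10318797  0.07642987]
7.55 [0.5237 0.0956 0.1634] q [ 0.16  0.59 -0.59  1.7   0.21  1.28 -2.  ] mm [ -12.7 -203.6  -30.4] turn [  3.01 -29.79   3.91]
```

Call:
{"op": "send_rows", "data": {"deltas": [{"dx": -3, "dy": -40, "dz": 5, "rx": 0.6, "ry": -6, "rz": 0.8}, {"dx": -5, "dy": -80, "dz": 5, "rx": 1.2, "ry": -12, "rz": 1.6}, {"dx": -8, "dy": -120, "dz": 0, "rx": 1.8, "ry": -18, "rz": 2.4}, {"dx": -10, "dy": -160, "dz": -5, "rx": 2.4, "ry": -24, "rz": 3.1}, {"dx": -12, "dy": -200, "dz": -15, "rx": 3.0, "ry": -29.8, "rz": 3.9}]}}

```text
clock: 7.97
tcp_pos: [0.5116, -0.1065, 0.147]
orientation: [-3.114, -0.211, -0.282]
contact_force: [1.0, -0.9, -0.7]
grip_width: 0.0185
gripper_force: 44.9
```

Call:
{"op": "send_rows", "data": {"deltas": [{"dx": 0, "dy": -3, "dz": -15, "rx": 0, "ry": 0, "rz": 0}, {"dx": 0, "dy": -3, "dz": -15, "rx": 0, "ry": 0, "rz": 0}, {"dx": 0, "dy": -3, "dz": -15, "rx": 0, "ry": 0, "rz": 0}]}}

```text
clock: 8.22
tcp_pos: [0.5105, -0.1084, 0.13]
orientation: [-3.112, -0.206, -0.267]
contact_force: [-0.6, 0.7, -0.9]
grip_width: 0.0188
gripper_force: 45.0
```

```bash
python3 go.py .5114 -.1075 .1327 7.7 10; python3 look.py pics/hov2.png
```

```text
8.2167 [ 0.5105 -0.1084  0.13  ] q [ 0.61  0.36 -0.58  2.11  0.3   0.58 -1.6 ] mm [0.9 0.9 2.7] turn [ 0.04 -0.19  0.14]
8.3167 [ 0.51256668 -0.10605534  0.13091681] [ 0.6   0.36 -0.58  2.1   0.3   0.58 -1.6 ] 0.018620015782027002
tcp in cradle mm [ 4.76906018  1.31783016 73.3607561 ] axes [[0.939, 0.002, -0.343], [0.002, -1.0, 0.0], [-0.343, -0.001, -0.939]]
```

View pics/hov2.png

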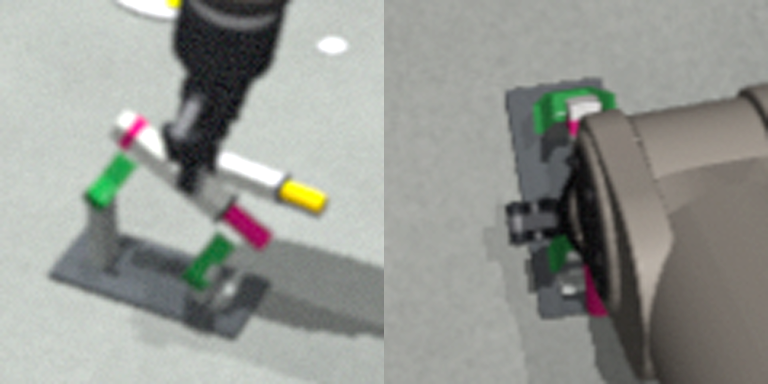

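The arm is now on pose. The marker hangs over the saddles, with the tail at side crop (125,120) and top crop (585,103), and the cap at side crop (255,230). I'll check that against the prediction before lowering.

```bash
python3 - <<'E'
from h import *
a=load('top');b=load('side');k=3.2
c=np.array([.545,-.103,.065]);C=(R.from_euler('z',7.7,degrees=True)*R.from_euler('y',-30,degrees=True)).as_matrix()
o=np.array([4.8-1.5,1.3,73.4-10.6])
for n,q in(('tail+y top',(75,10,10)),('tail-y top',(75,-10,10)),('cap end c',(-75,0,0)),('border+y',(-35,10,10))):
    w=c+C@((np.array(q)+o)/1e3)
    print(n,'side',((proj(b,w)-[190,80]+.5)*k).round(),'top',((proj(a,w)-[240,95]+.5)*k+[384,0]).round())
# cradle refs for side offset
for q in((62,24,10),(42,24,10),(-62,24,10)): 
    w=c+C@(np.array(q)/1e3);print(q,(proj(b,w)-[190,80]+.5)*k,((proj(a,w)-[240,95]+.5)*k+[384,0]).round())
A=cv2.resize(a['frame'][115:150,275:320],None,fx=8.8,fy=8.8,interpolation=cv2.INTER_CUBIC)
B=cv2.resize(b['frame'][110:180,215:285],None,fx=7,fy=7,interpolation=cv2.INTER_CUBIC)
cv2.imwrite('pics/z.png',cv2.convertScaleAbs(np.hstack([cv2.copyMakeBorder(A,0,490-A.shape[0],0,0,0)[:490],B[:490]]),alpha=1.4))
E
```

```text
tail+y top side [[111. 116.]] top [[570. 104.]]
tail-y top side [[123. 102.]] top [[601.  99.]]
cap end c side [[262. 239.]] top [[601. 310.]]
border+y side [[223. 207.]] top [[584. 263.]]
(62, 24, 10) [[ 87.14372301 183.80761107]] [[538. 105.]]
(42, 24, 10) [[106.95912485 199.68486759]] [[541. 133.]]
(-62, 24, 10) [[208.94307133 281.43308829]] [[555. 272.]]
```

View pics/z.png

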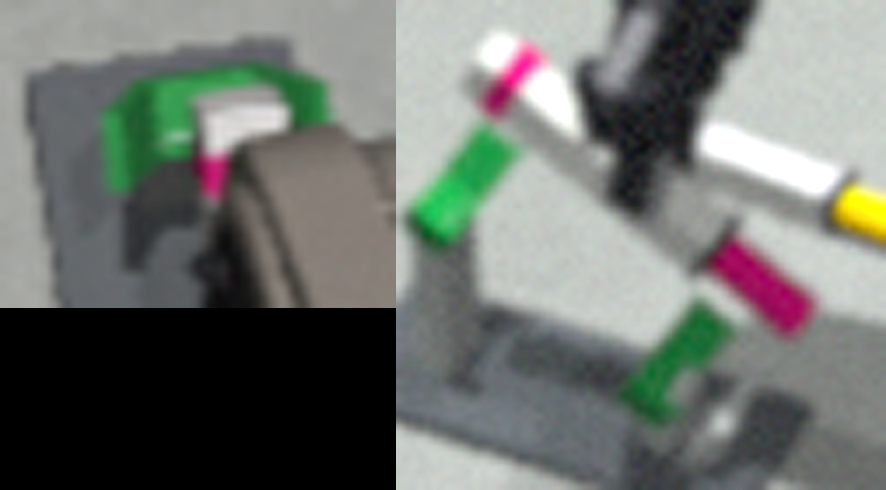

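Prediction and view agree within about a pixel in the top camera: tail corners seen at (567,100) and (601,100), predicted (570,104) and (601,99). The side view shows the same camera offset for marker and cradle. Lower along the cradle normal.

```bash
cat > tc.py <<'E'
import sys
from bench import r
from h import *
o=r.get_obs();p=o['tcp_pos'];c=np.array([.545,-.103,.065]);C=(R.from_euler('z',7.7,degrees=True)*R.from_euler('y',-30,degrees=True)).as_matrix()
print('now',((p-c)@C*1e3).round(1),'F',(o['contact_force']@C).round(1),o['gripper_force'])
t=[float(v) for v in sys.argv[1:4]];print('d',((c+C@np.array(t)/1e3-p)*1e3).round(1))
E
python3 tc.py 4.5 0 20.6
```

```text
now [ 4.8  1.3 73.4] F [0.4 0.8 0.9] 44.96109366416931
d [ 26.1   2.2 -45.8]
```

Call:
{"op": "send_rows", "data": {"deltas": [{"dx": 6, "dy": 0, "dz": -11, "rx": 0, "ry": 0, "rz": 0}, {"dx": 12, "dy": 1, "dz": -22, "rx": 0, "ry": 0, "rz": 0}, {"dx": 19, "dy": 1.5, "dz": -33, "rx": 0, "ry": 0, "rz": 0}, {"dx": 24, "dy": 2, "dz": -42, "rx": 0, "ry": 0, "rz": 0}, {"dx": 26, "dy": 2, "dz": -46, "rx": 0, "ry": 0, "rz": 0}]}}

```text
clock: 8.73
tcp_pos: [0.5382, -0.104, 0.0826]
orientation: [-3.111, -0.212, -0.268]
contact_force: [0.5, 0.3, -0.4]
grip_width: 0.0183
gripper_force: 45.0
```

```bash
python3 tc.py 4.5 0 12.6; python3 go.py .54 -.1 .08 7.7 10
```

```text
now [ 2.9 -0.1 18.6] F [ 0.2  0.2 -0.6] 44.96534049510956
d [ 4.4  0.7 -4.4]
8.7333 [ 0.5382 -0.104   0.0826] q [ 0.52  0.47 -0.51  2.08  0.39  0.5  -1.69] mm [ 1.8  4.  -2.6] turn [-0.01 -0.17 -0.12]
```

Call:
{"op": "send_rows", "data": {"deltas": [{"dx": 1.5, "dy": 0.2, "dz": -1.5, "rx": 0, "ry": 0, "rz": 0}, {"dx": 3, "dy": 0.4, "dz": -3, "rx": 0, "ry": 0, "rz": 0}, {"dx": 4.4, "dy": 0.6, "dz": -4.4, "rx": 0, "ry": 0, "rz": 0}, {"dx": 4.4, "dy": 0.6, "dz": -4.4, "rx": 0, "ry": 0, "rz": 0}]}}

```text
clock: 9.07
tcp_pos: [0.542, -0.1052, 0.0795]
orientation: [-3.112, -0.209, -0.269]
contact_force: [0.1, 0.4, -0.4]
grip_width: 0.0184
gripper_force: 45.0
```

```bash
python3 tc.py 3.5 0 8.6; python3 look.py pics/low.png
```

```text
now [ 4.4 -1.8 14.2] F [-0.1  0.4 -0.5] 44.963868856430054
d [ 1.7  2.  -5.3]
9.1667 [ 0.54174965 -0.10541697  0.0795978 ] [ 0.51  0.48 -0.5   2.07  0.4   0.5  -1.7 ] 0.018431791374561163
tcp in cradle mm [ 4.2289398  -1.95967421 14.41450359] axes [[0.939, -0.0, -0.344], [-0.001, -1.0, -0.001], [-0.344, 0.001, -0.939]]
```

View pics/low.png

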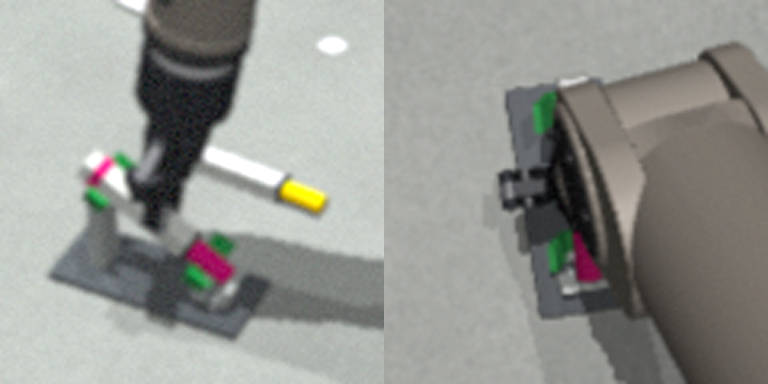

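The marker is inside both saddles: tail at side crop (97,165), cap between the cheeks at (212,262). No contact yet, so I lower in small steps.

Call:
{"op": "send_rows", "data": {"deltas": [{"dx": 0.5, "dy": 1, "dz": -1.5, "rx": 0, "ry": 0, "rz": 0}, {"dx": 1, "dy": 2, "dz": -2.5, "rx": 0, "ry": 0, "rz": 0}, {"dx": 1, "dy": 2, "dz": -2.5, "rx": 0, "ry": 0, "rz": 0}]}}

```text
clock: 9.42
tcp_pos: [0.5428, -0.1038, 0.077]
orientation: [-3.113, -0.208, -0.269]
contact_force: [-1.7, -1.8, 3.2]
grip_width: 0.0186
gripper_force: 45.4
```

```bash
python3 tc.py 3.5 0 8.6
```

```text
now [ 4.  -0.5 11.6] F [-0.1 -1.6  3.7] 45.41962265968323
d [ 1.   0.7 -2.8]
```

Call:
{"op": "send_rows", "data": {"deltas": [{"dx": 0.5, "dy": -0.5, "dz": -1, "rx": 0, "ry": 0, "rz": 0}, {"dx": 0.5, "dy": -0.5, "dz": -1, "rx": 0, "ry": 0, "rz": 0}]}}

```text
clock: 9.58
tcp_pos: [0.543, -0.1039, 0.0767]
orientation: [-3.113, -0.209, -0.268]
contact_force: [-6.6, -0.7, 14.8]
grip_width: 0.0186
gripper_force: 46.9
```

```bash
python3 tc.py 1 -.5 10.6
```

```text
now [ 4.  -0.6 11.2] F [ 1.6  0.2 16.1] 46.90192222595215
d [-2.3 -0.2 -2.1]
```

Seated (normal force 16 N). I ease off a little and slide down the slope to find the stop.

Call:
{"op": "send_rows", "data": {"deltas": [{"dx": -0.4, "dy": 0, "dz": 0.7, "rx": 0, "ry": 0, "rz": 0}, {"dx": -1.3, "dy": -0.1, "dz": 0.2, "rx": 0, "ry": 0, "rz": 0}, {"dx": -2.1, "dy": -0.2, "dz": -0.3, "rx": 0, "ry": 0, "rz": 0}, {"dx": -2.1, "dy": -0.2, "dz": -0.3, "rx": 0, "ry": 0, "rz": 0}]}}

```text
clock: 9.92
tcp_pos: [0.5428, -0.104, 0.0768]
orientation: [-3.112, -0.208, -0.274]
contact_force: [0.7, -0.4, 8.5]
grip_width: 0.0183
gripper_force: 46.1
```

```bash
python3 tc.py 1 -.5 10.6; python3 go.py .54 -.1 .08 7.7 10
```

```text
now [ 3.9 -0.7 11.4] F [ 4.9 -0.5  7. ] 46.149433851242065
d [-2.1 -0.1 -2.1]
9.9167 [ 0.5428 -0.104   0.0768] q [ 0.5   0.48 -0.49  2.08  0.41  0.49 -1.71] mm [-2.8  4.   3.2] turn [0.06 0.08 0.04]
```

Call:
{"op": "send_rows", "data": {"deltas": [{"dx": -1.2, "dy": -0.1, "dz": 0, "rx": 0, "ry": 0, "rz": 0}, {"dx": -2.1, "dy": -0.2, "dz": -0.5, "rx": 0, "ry": 0, "rz": 0}, {"dx": -2.1, "dy": -0.2, "dz": -0.5, "rx": 0, "ry": 0, "rz": 0}]}}

```text
clock: 10.17
tcp_pos: [0.5414, -0.1039, 0.0764]
orientation: [-3.111, -0.209, -0.277]
contact_force: [2.9, -0.4, 6.2]
grip_width: 0.0185
gripper_force: 45.7
```

```bash
python3 tc.py 1 -.5 10.6; python3 look.py pics/seat.png
```

```text
now [ 2.5 -0.4 11.7] F [ 5.6 -0.8  3.9] 45.655673146247864
d [-0.8 -0.2 -1.7]
10.2667 [ 0.54142599 -0.10385731  0.07636849] [ 0.5   0.48 -0.49  2.08  0.41  0.49 -1.71] 0.018686373340993802
tcp in cradle mm [ 2.51749129 -0.37071027 11.67372878] axes [[0.941, 0.0, -0.339], [-0.0, -1.0, -0.001], [-0.339, 0.001, -0.941]]
```

View pics/seat.png

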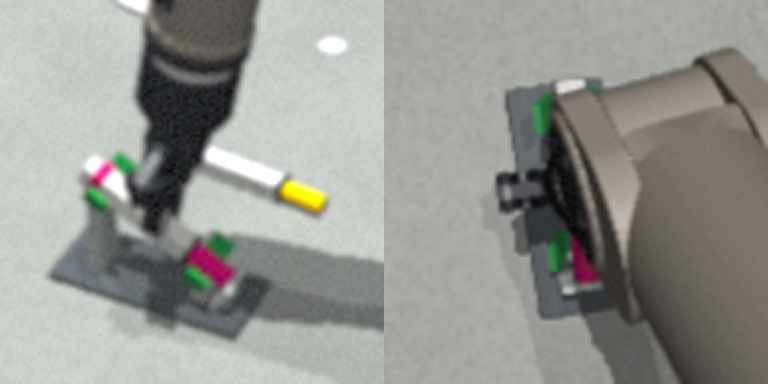

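I've now viewed 11 pictures, one over the limit, so I'll work from numbers from here. One more push toward the stop.

Call:
{"op": "send_rows", "data": {"deltas": [{"dx": -0.9, "dy": -0.1, "dz": -0.5, "rx": 0, "ry": 0, "rz": 0}, {"dx": -1.7, "dy": -0.2, "dz": -1, "rx": 0, "ry": 0, "rz": 0}, {"dx": -1.7, "dy": -0.2, "dz": -1, "rx": 0, "ry": 0, "rz": 0}]}}

```text
clock: 10.52
tcp_pos: [0.5414, -0.1039, 0.0763]
orientation: [-3.111, -0.209, -0.282]
contact_force: [4.0, 0.7, 9.1]
grip_width: 0.0188
gripper_force: 46.0
```

```bash
python3 tc.py 1 -.5 10.6
```

```text
now [ 2.4 -0.4 11.6] F [8.  0.1 5.8] 45.95647215843201
d [-0.7 -0.2 -1.6]
```

Stop reached: the force up the slope rises with no motion. Relax the push, then let go.

Call:
{"op": "send_rows", "data": {"deltas": [{"dx": 1.5, "dy": 0.2, "dz": 1, "rx": 0, "ry": 0, "rz": 0}, {"dx": 1.5, "dy": 0.2, "dz": 1, "rx": 0, "ry": 0, "rz": 0}]}}

```text
clock: 10.68
tcp_pos: [0.5414, -0.1039, 0.0765]
orientation: [-3.111, -0.209, -0.277]
contact_force: [3.3, -0.6, 5.3]
grip_width: 0.0186
gripper_force: 45.6
```

Call:
{"op": "send_rows", "data": {"deltas": [{"dx": 0, "dy": 0, "dz": 0, "rx": 0, "ry": 0, "rz": 0}, {"dx": 0, "dy": 0, "dz": 0, "rx": 0, "ry": 0, "rz": 0}, {"dx": 0, "dy": 0, "dz": 0, "rx": 0, "ry": 0, "rz": 0}, {"dx": 0, "dy": 0, "dz": 0, "rx": 0, "ry": 0, "rz": 0}, {"dx": 0, "dy": 0, "dz": 0, "rx": 0, "ry": 0, "rz": 0}], "jaw": 42}}

```text
clock: 11.1
tcp_pos: [0.5383, -0.1041, 0.0746]
orientation: [-3.112, -0.208, -0.267]
contact_force: [0.7, 0.9, -0.2]
grip_width: 0.0419
gripper_force: 0.0
```

```bash
python3 tc.py 1 -.5 10.6
```

```text
now [-1.  -0.2 11.7] F [ 0.6  0.8 -0.5] 0.0
d [2.3 0.  0.1]
```

Call:
{"op": "send_rows", "data": {"deltas": [{"dx": -2, "dy": 0, "dz": 12, "rx": 0, "ry": 0, "rz": 0}, {"dx": -6, "dy": -1, "dz": 35, "rx": 0, "ry": 0, "rz": 0}, {"dx": -12, "dy": -2, "dz": 70, "rx": 0, "ry": 0, "rz": 0}, {"dx": -18, "dy": -2, "dz": 105, "rx": 0, "ry": 0, "rz": 0}, {"dx": -20, "dy": -2, "dz": 140, "rx": 0, "ry": 0, "rz": 0}]}}

```text
clock: 11.52
tcp_pos: [0.5173, -0.1058, 0.2167]
orientation: [-3.112, -0.209, -0.266]
contact_force: [0.4, -1.3, -0.0]
grip_width: 0.0421
gripper_force: 0.0
```

Call:
{"op": "send_rows", "data": {"deltas": [{"dx": 0, "dy": -40, "dz": 20, "rx": 0, "ry": 2, "rz": 0}, {"dx": 0, "dy": -80, "dz": 30, "rx": 0, "ry": 4, "rz": 0}, {"dx": 0, "dy": -120, "dz": 30, "rx": 0, "ry": 6, "rz": 0}, {"dx": 0, "dy": -160, "dz": 30, "rx": 0, "ry": 8, "rz": 0}, {"dx": 0, "dy": -200, "dz": 30, "rx": 0, "ry": 10, "rz": 0}]}}

```text
clock: 11.93
tcp_pos: [0.5182, -0.3084, 0.2466]
orientation: [-3.113, -0.205, 0.004]
contact_force: [0.6, -0.1, 0.6]
grip_width: 0.0421
gripper_force: 0.0
```

```bash
python3 - <<'E'
from h import *
from bench import r
o=r.get_obs();print(o['clock'],o['tcp_pos'],o['contact_force'].round(1))
c=np.array([.545,-.103,.065]);C=(R.from_euler('z',7.7,degrees=True)*R.from_euler('y',-30,degrees=True)).as_matrix()
for n in('top','side'):
    f=grab(n);H=cv2.cvtColor(f['frame'],cv2.COLOR_BGR2HSV);z=f['z_map']>0
    hue=H[...,0].astype(int)
    for nm,h,col in(('mag',163,0),('green',70,0),('white',0,1)):
        g=z&((H[...,1]<40)&(H[...,2]>110) if col else (abs(hue-h)<14)&(H[...,1]>110))
        v,u=np.nonzero(g);L=(world(f,np.c_[u,v])-c)@C*1e3
        L=L[(abs(L[:,0])<95)&(abs(L[:,1])<35)&(abs(L[:,2])<35)]
        for s in(L[L[:,0]>0],L[L[:,0]<0]):
            if len(s)>3: print(n,nm,len(s),'lo',np.percentile(s,4,0).round(1),'hi',np.percentile(s,96,0).round(1),'med',np.median(s,0).round(1))
E
```

```text
11.9333 [ 0.51817004 -0.30835232  0.24657315] [ 0.6 -0.1  0.6]
top mag 43 lo [56.1 -8.4  0.7] hi [65.9 10.  14.5] med [60.9  1.7 10.7]
top mag 120 lo [-70.   -7.    5.2] hi [-34.7   8.7  15. ] med [-53.1   1.3  11.6]
top green 130 lo [ 43.6 -26.1 -10.9] hi [62.9 25.7 12.8] med [ 53.8 -15.4   4.3]
top green 128 lo [-60.3 -27.1 -12.5] hi [-41.4  25.3  12.9] med [-49.3 -14.9   3.8]
top white 252 lo [ 2.5 -8.5  8.5] hi [74.   9.1 14.6] med [33.   0.4 11.7]
top white 145 lo [-77.8 -13.9  -5.3] hi [-1.4 14.4 15. ] med [-20.2   0.4  12.3]
side mag 24 lo [55.1 -8.8  0.2] hi [61.7 13.6 10.2] med [58.3  4.6  7.7]
side mag 101 lo [-74.   -4.2  -3.4] hi [-38.1  12.2  11.1] med [-56.2   6.3   6.8]
side green 41 lo [ 42.2 -24.7  -2.8] hi [56.5 28.3  9.9] med [49.2 22.9  5.1]
side green 57 lo [-61.6 -22.9 -12.6] hi [-45.4  30.6  10.4] med [-53.9   8.8   4.5]
side white 177 lo [ 2.8 -6.8 -9.4] hi [71.5 13.2 10.8] med [32.4  5.5  8. ]
side white 112 lo [-83.  -20.4  -4.3] hi [-2.  14.3 11.6] med [-22.9   2.3   8.7]
```

Both ends of the marker sit at the same height above the saddles, it lies on the cradle axis, and its cap edge is at about -35 mm, so it is against the stop. Hand in.

```bash
python3 -c "
from bench import r
print(r.hand_in())"
```

```text
the job is handed in; nothing more can be done
None
```

The magenta marker lies in the green cradle, cap against or within a millimetre or two of the low stop and tail up the slope, released and handed in at about 12 s; I regrasped it once, which meant setting it back on the table, the other markers weren't touched, and I viewed 11 pictures, one over the limit of 10.

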